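# Shim the rocking analyser platform

## Robot

A 6-joint arm with a two-finger parallel gripper is mounted at the origin on the work surface. World frame = base frame: x ahead of the robot, y to its left, z up, the work surface at z = 0. Lengths are in mm, angles in rad, forces in N, time in s.
With the tool pointing down it reaches from about 275 to 750 mm from the base axis. Payload 10.2 kg.
Tool frame: the origin (TCP) lies at the very end of the fingers, on their centre line; the grasp point (between the pads) lies ctrl.grip_depth behind it (ctrl.grip_depth is the distance from the TCP to the grasp point, in mm); z points along the fingers, y is the direction in which the jaws open and shut (so a half turn about z gives the same grasp; the last joint's range is limited). The gripper opens to 85 mm and grips with 20 to 120 N. Pads are 22 mm wide; open, the fingers measure 114 mm over their backs; the gripper's body (76 mm by 85 mm) begins 54 mm behind the grasp point. The pads swing forward as they close: fully open they stand 13 mm farther back than shut.
Start: joints at [0.894, 0.313, 1.498, -0, 1.331, -0.223], TCP at [230.165, 471.864, 231.294] pointing down, gripper open.
Joint ranges: [-2.94, 2.94], [-0.97, 2.17], [0.19, 2.56], [-1.23, 4.37], [0.02, 3.11], [-2.88, 2.88]. Speed limits (rad/s): [2.39, 2.39, 3.01, 3.14, 3.14, 3.14].

## Interface

Orientations are given as a unit quaternion [w, x, y, z].
In Python, from rig import telemetry, eyes, ctrl, nets gives the robot as it stands. The module is installed in compiled form; this text tells all that it offers.
- The arm moves only by the tool drive_tool, never from a script. Its argument "series" is text: rows parted by semicolons, each of 7 numbers parted by spaces: the shift along the tool's x, y, z normalised to -1 to 1, where 1 is 0.12 m, then the turn, a rotation vector about the tool's x, y, z normalised to -1 to 1, where 1 is 0.5 rad, then the opening, from 0 (shut) to 1 (fully open). In form: tx ty tz wx wy wz hand; .... A call has 1 to 20 rows; each row is the pose to reach, as a shift and turn from the pose measured when the call began, along the tool's axes at that moment; what a row does not reach only later rows make up. A row lasts 1/10 s, in which the tool goes at most 50 mm and 8.59 degrees, less where a joint would pass 70% of its speed; a pose out of reach is approached as far as the arm can. A call with a number of a shift or a turn outside -1 to 1 is refused whole. A call with a gripper value outside its range is refused whole. The fingers move at their own pace and stop on an object; "newtons" is the grip in N (left out, the last holds). Time passes only in rows, so rows that repeat a pose let the fingers close. It gives the time, the measured TCP pose, the force and the opening at its end, in the units of the state.
- telemetry.sense(): the state, without advancing time (a new reading comes with each control period).
- eyes.capture(name): name is "scene" or "side" or "wrist"; returns a dict with "frame" (400x640x3 uint8, red, green, blue), "fx", "fy", "cx", "cy" (pixels), "view" (4x4, takes a point from world to camera coordinates). Camera axes: x right, y up, looking along -z (the intrinsics and any distortion apply to the point x, -y, -z); pixel columns grow to the right and rows downward; lengths in mm; the calibration is good to about 2 mm. The wrist camera is an equidistant fisheye: a pixel r from the principal point sees the ray r / f radians off the axis. A picture is of the moment at which its call begins. There is no depth.
- ctrl.finish_job(): hands the job in, once; it reports no verdict.
Trained networks look in a picture, given as the dict that the camera call returned (one of the last four; its "shot" number tells which), for a name from the list of things; names that differ only in an ending like _2 or _b are one class to them, and where a whole thing is asked for, a point or a joint stands for the part that bears it (a point fixed in the world has none). Each returns a list of dicts, best first, with "confidence" (0 to 1); they miss things now and then, are a little off and sometimes report something else, mostly with a low value. They report only what shows in the picture. A call takes as long as a camera call. They do not tell look-alikes from the thing itself.
- nets.spot_in(name, picture): "rect" ([left, top, right, bottom] in pixels, round what is visible of it).
The state is a dict: "time_s": time; "joints": joint angles; "dq": joint speeds; "tau": joint torques, N m; "eef_pos": TCP position; "ee_rot": TCP orientation; "force": force on the tool from outside, world axes, zero at the start; "wrist_torque": the same for the moment, N m; "grip_width": opening from 0.0 (shut) to 1.0 (fully open).
Only numpy, scipy, OpenCV 4.12 (cv2) and the standard library are available. Lean on these libraries where they do the work, as an engineer would, in place of code of your own. Each camera call takes 0.05 s, during which the arm holds its last target. There are 200 camera calls.

## Task

The small analyser stands on a platform that rocks, because one of its four corner feet is too short and the platform leans down onto it. Push the wooden wedge, thin end first, along the bench and centrally under that short foot until the platform stands level on all its feet and can no longer rock, without ramming it, then draw back. Only push the wedge: do not pick it up, do not push or lift the platform itself, and leave the other things where they stand.

Things in the scene. Friction and masses are not known exactly. Their poses are not given: they have to be found in the camera images.
- shim: Loose plain wooden wedge, 110 mm long, 50 mm wide, 90 g, flat on the bench. Origin: centre of its underside. Its +x points from the thick end (24 mm high upright end face at x = -55 mm) to the thin end (2 mm high, x = +55 mm), z up; the top slopes evenly. Friction about 0.6. Pushed by a flat pusher on the thick end face it follows bends of 120 mm radius or more.
- shim_thin (a point): Middle of the lower edge of the wedge's thin end, 55 mm along its +x from the origin.
- stand: The analyser's platform: aluminium plate 250 (x) by 220 (y) mm, underside 22 and top 32 mm over the bench, an ear of radius 20 mm over each of four feet at x = +-85, y = +-135 mm. Origin: on the bench under the plate's centre; axes turn with its yaw, not with the rocking. The feet at (+85, -135) and (-85, +135) carry it and cannot slide. The short foot is at (-85, -135).
- short_foot (a point): Centre of the underside of the short foot: rubber, radius 18 mm, bevelled below to a flat of radius 8 mm (bevel 5 mm high). On the bench while the platform leans, 9 mm above it when level. The bench is open on its -y side (stand's axes). Driving the wedge under it takes about 3 to 12 N; when level its centre is about 28 mm from the wedge's centre towards the thin end.
- deck_middle (a point): Centre of the plate's top, 32 mm above the stand's origin when level. A white analyser, 160 (x) by 150 mm, 190 mm high, stands on it.
- deck (a joint): Lean of the platform about the line through the two standing feet: 0 level, 0.0626 rad leaning fully onto the short foot (its start). It falls back by its own weight if nothing is under the short foot. At 0 the opposite foot meets the bench and the wedge's resistance climbs steeply.
- cartridge: Bystander: loose upright blue and white sample cartridge 34 by 46 mm, 64 mm high. Origin: centre of its underside.
- specimen_jar: Bystander: loose round jar with screw cap, 54 mm in diameter, 70 mm high. Origin: centre of its underside.
- spacer: Bystander: loose flat wooden block 70 (x) by 56 by 22 mm of even thickness, not the wedge. Origin: centre of its underside.
Things that resemble listed ones, but are neither listed nor needed, are in the scene too. What is shaped like the shim but green or red is not meant.

How it is judged:
By the outcome, as a careful person would: the job done as asked, in the order asked, and still so for the second after the job is handed in, with the robot touching nothing.
It also fails if it takes over 45 s, if anything falls off the work surface, if the arm or the gripper's body presses on something with over 40 N, if the wrist force passes 120 N, or if a joint passes its speed limit or range.

## Working session

There is one attempt and no reset: what is moved stays moved. The work goes in short steps, Python scripts to look and compute and a tool call to move; the robot and the scene stay as the last step left them, time stands still between calls to the robot, and variables do not carry over. Pictures are saved under pics/ and viewed, about 8 in all and at most 12, crops included, and the job is handed in when it is done.

Besides the shell and the picture viewer there is one more tool, called after "Emit:" by a JSON object that holds its "name" and its "arguments". drive_tool: Moves the arm, as the interface text tells. Scaled input: -1 to 1 covers 0.12 m each way for a shift and 0.5 rad each way for a turn. Its arguments: {"type":"object","properties":{"series":{"type":"string"},"newtons":{"type":"number"}},"required":["series"]}

```bash
mkdir -p pics; cat > h.py <<'E'
import numpy as np, cv2
from rig import telemetry, eyes, ctrl, nets
def save(p,n): cv2.imwrite(f'pics/{n}.png',p['frame'][:,:,::-1])
def proj(p,X):
    V=np.array(p['view']);X=np.atleast_2d(X);c=X@V[:3,:3].T+V[:3,3]
    x,y,z=c[:,0],-c[:,1],-c[:,2]
    return np.c_[p['fx']*x/z+p['cx'],p['fy']*y/z+p['cy']]
def ray(p,u,v,z=0,fish=False):
    V=np.array(p['view']);a=(u-p['cx'])/p['fx'];b=(v-p['cy'])/p['fy']
    if fish:
        r=np.hypot(a,b);s=np.sin(r)/max(r,1e-9);d=np.array([a*s,-b*s,-np.cos(r)])
    else: d=np.array([a,-b,-1.])
    R=V[:3,:3];o=-R.T@V[:3,3];d=R.T@d
    return o+d*(z-o[2])/d[2]
E
cat > a.py <<'E'
from h import *
s=telemetry.sense();print(s['eef_pos'],s['ee_rot'],s['time_s'],ctrl.grip_depth)
for c in('scene','side','wrist'):
    p=eyes.capture(c);save(p,c+'0')
    print(c,p['fx'],p['cx'],p['cy'],-np.array(p['view'])[:3,:3].T@np.array(p['view'])[:3,3])
    for n in('shim','stand','short_foot','cartridge','specimen_jar','spacer'):
        for d in nets.spot_in(n,p)[:4]:
            r=np.array(d['rect']);print(n,r.round(),round(d['confidence'],2),ray(p,(r[0]+r[2])/2,(r[1]+r[3])/2,5,c=='wrist').round()[:2])
E
python3 a.py; python3 -c "
import cv2,numpy as np
a=[cv2.imread(f'pics/{c}0.png') for c in('scene','side','wrist')]
"
```

```text
[229.97973676 471.66148605 230.72514054] [-2.90183401e-04  2.24937439e-01  9.74372982e-01 -5.96639840e-04] 0.0 18.700000000000003
scene 428.62361976532156 321.6234220711794 203.1064903511468 [ 421.28703424 -237.46466605 1177.78309837]
shim [330. 294. 356. 340.] 0.89 [ 494. -189.]
shim [277. 326. 312. 373.] 0.71 [ 346. -223.]
shim [391. 260. 415. 278.] 0.52 [ 692. -126.]
stand [300. 134. 402. 248.] 0.89 [637. 134.]
short_foot [298. 133. 401. 251.] 0.77 [634. 134.]
cartridge [244. 108. 265. 130.] 0.75 [440. 455.]
cartridge [301. 132. 402. 247.] 0.48 [641. 138.]
specimen_jar [394. 261. 415. 279.] 0.72 [ 695. -128.]
specimen_jar [299. 133. 402. 248.] 0.64 [637. 137.]
spacer [288. 270. 310. 297.] 0.74 [411. -67.]
side 397.8333227601031 322.86647126958934 198.94572771717736 [ 778.23545845  387.06239062 1091.33220658]
shim [293.  63. 313. 100.] 0.91 [ 345. -227.]
shim [210. 113. 243. 144.] 0.83 [ 628. -246.]
shim [255. 100. 288. 138.] 0.67 [ 502. -184.]
stand [246. 157. 365. 289.] 0.89 [630. 138.]
cartridge [421. 254. 444. 273.] 0.69 [436. 449.]
cartridge [247. 158. 364. 289.] 0.35 [631. 141.]
specimen_jar [221. 151. 240. 178.] 0.92 [ 689. -142.]
specimen_jar [420. 250. 441. 270.] 0.47 [434. 440.]
spacer [303. 113. 332. 142.] 0.58 [413. -71.]
wrist 309.70691628693146 316.4740724924764 202.0125160611838 [163.77854479 503.63485551 372.8973128 ]
shim [ 47. 341.  74. 362.] 0.72 [ 328. -244.]
cartridge [348. 297. 382. 347.] 0.77 [464. 438.]
```

View pics/scene0.png

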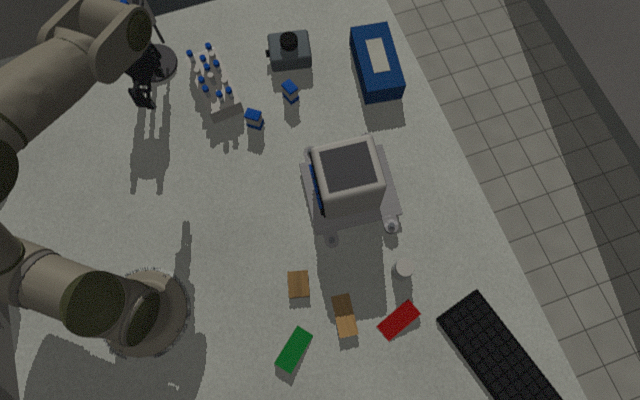

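View pics/side0.png

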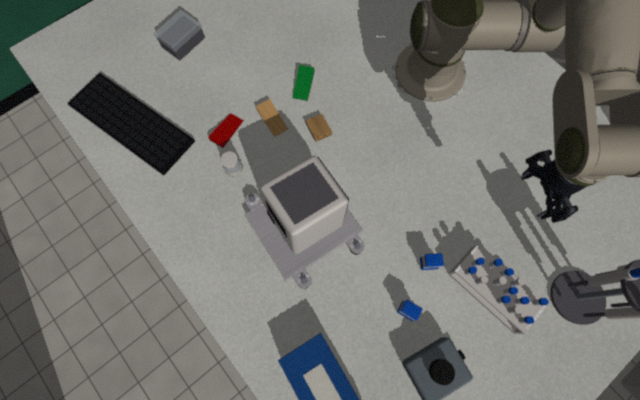

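The scene view shows the wooden wedge at about (344,315). It lies between the green one at (294,350) and the red one at (399,320). The stand is at (350,185), with its near ears at (332,240) and (391,226). The left one should be the short foot. In the side view the wedge is at (271,116). Next I'll view enlarged crops.

```bash
cat > b.py <<'E'
from h import *
a=cv2.imread('pics/scene0.png')[200:350,290:430];b=cv2.imread('pics/side0.png')[85:305,200:380]
a=cv2.resize(a,None,fx=3,fy=3,interpolation=2);b=cv2.resize(b,None,fx=2,fy=2,interpolation=2)
a=cv2.copyMakeBorder(a,0,max(0,len(b)-len(a)),0,0,0);b=cv2.copyMakeBorder(b,0,max(0,len(a)-len(b)),0,0,0)
cv2.imwrite('pics/crop.png',cv2.convertScaleAbs(np.hstack([a,b]),alpha=1.5))
E
python3 b.py
```

```text
(no output)
```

View pics/crop.png

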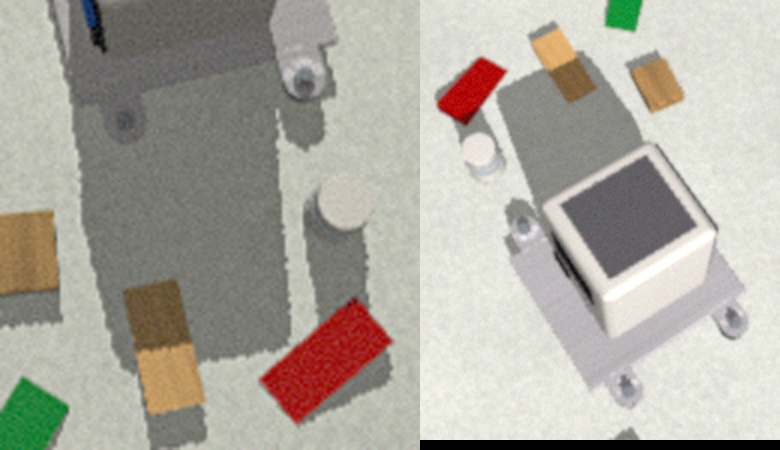

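```bash
cat > c.py <<'E'
from h import *
from scipy.optimize import least_squares
p=eyes.capture('scene');q=eyes.capture('side')
def T(P,th,t):
    c,s=np.cos(th),np.sin(th);P=np.array(P,float);return np.c_[P[:,0]*c-P[:,1]*s+t[0],P[:,0]*s+P[:,1]*c+t[1],P[:,2]]
# feet knobs; order short, (+,-), (-,+), (+,+)
F=[[-85,-135,0],[85,-135,0],[-85,135,0],[85,135,0]]
def res(v):
    G=np.array(F,float);G[:,2]=v[3]+np.array([-9,0,0,9]);W=T(G,v[2],v[:2])
    return np.r_[(proj(p,W[:2])-[[331.7,240],[391.7,226.7]]).ravel(),(proj(q,W[1:])-[[251.5,199],[356.5,244],[303.5,278]]).ravel(),(v[3]-36)/5]
r=least_squares(res,[620,120,0.2,36]);print('stand',r.x.round(3),r.fun.round(1))
sf=T(F[:1],r.x[2],r.x)[0];print('short foot',sf)
c=lambda l:np.array(l)/3+[290,200]
C=c([[124,290],[178,279],[205,403],[148,413]])
P=[[55,25,2],[55,-25,2],[-55,-25,24],[-55,25,24]]
g=lambda v:(proj(p,T(P,v[2],v))-C).ravel()
w=least_squares(g,[498,-187,1.7]);print('shim',w.x.round(3),g(w.x).round(1))
d=r.x[2]
print('shim in stand frame',(np.array([[np.cos(d),np.sin(d)],[-np.sin(d),np.cos(d)]])@(w.x[:2]-r.x[:2])).round(1), w.x[2]-d)
for n,u in(('cart',(254,119)),):print(ray(p,*u,32))
E
python3 c.py
```

```text
stand [ 6.33918e+02  1.36002e+02 -1.12000e-01  3.28360e+01] [ 0.4  0.5  0.3 -0.6  0.3 -1.3  0.3  0.1  0.1  0.8 -0.6]
short foot [534.38836632  11.32662382   0.        ]
shim [ 497.914 -185.83     1.413] [-0.1 -0.5  0.  -0.2  0.1  0.1  0.   0.5]
shim in stand frame [ -99.3 -335. ] 1.5244220317997068
[439.3349138  440.45893402  32.        ]
```

Emit:
{"name": "drive_tool", "arguments": {"series": "-1 -1 0 0 0 1 0.2; -1 -1 0 0 0 1 0.2; -1 -1 0 0 0 1 0.2; -1 -1 0 0 0 1 0.2; -1 -1 0 0 0 1 0.2"}}

```text
time_s: 1.65
eef_pos: [286.2, 309.7, 231.6]
ee_rot: [0.0, 0.461, 0.887, 0.0]
force: [0.6, -0.1, -0.1]
grip_width: 0.199
```

```bash
cat > m.py <<'E'
import sys
from h import *
from scipy.spatial.transform import Rotation as R
# usage: m.py x y z yaw -> tool-frame units towards the target, tool straight down with tool x at yaw
def units(x,y,z,yaw):
    s=telemetry.sense();q=np.array(s['ee_rot']);A=R.from_quat(q[[1,2,3,0]])
    X=[np.cos(yaw),np.sin(yaw),0];Z=[0,0,-1];B=R.from_matrix(np.c_[X,np.cross(Z,X),Z])
    print('now',np.round(s['eef_pos'],1),'yaw',round(float(np.arctan2(*A.as_matrix()[[1,0],0])),3),'F',np.round(s['force'],1),'w',round(s['grip_width'],2),'t',s['time_s'])
    print('units',(A.inv().apply(np.array([x,y,z])-s['eef_pos'])/120).round(3),((A.inv()*B).as_rotvec()/.5).round(3))
if __name__=='__main__':units(*map(float,sys.argv[1:]))
E
python3 m.py 480 -270 180 1.413
```

```text
now [286.2 309.7 231.6] yaw 2.183 F [ 0.6 -0.1 -0.1] w 0.2 t 1.65
units [-4.881 -1.457  0.431] [1.000e-03 0.000e+00 1.541e+00]
```

Emit:
{"name": "drive_tool", "arguments": {"series": "-1 -0.7 0 0 0 1 0.2; -1 -0.7 0 0 0 1 0.2; -1 -0.7 0 0 0 1 0.2; -1 -0.7 0 0 0 1 0.2; -1 -0.7 0 0 0 1 0.2"}}

```text
time_s: 2.15
eef_pos: [286.8, 162.8, 231.9]
ee_rot: [0.0, 0.667, 0.745, 0.001]
force: [0.4, -0.3, 0.3]
grip_width: 0.202
```

```bash
python3 m.py 480 -270 180 1.413
```

```text
now [286.8 162.8 231.9] yaw 1.681 F [ 0.4 -0.3  0.3] w 0.2 t 2.15
units [-3.762  1.202  0.433] [ 0.003 -0.001  0.536]
```

Emit:
{"name": "drive_tool", "arguments": {"series": "-1 0.6 0 0 0 0.54 0.2; -1 0.6 0 0 0 0.54 0.2; -1 0.6 0 0 0 0.54 0.2; -1 0.6 0 0 0 0.54 0.2"}}

```text
time_s: 2.55
eef_pos: [374.0, 49.9, 231.7]
ee_rot: [0.0, 0.761, 0.649, 0.001]
force: [-0.1, -0.5, 0.9]
grip_width: 0.201
```

Emit:
{"name": "drive_tool", "arguments": {"series": "-1 0.5 0 0 0 0 0.2; -1 0.5 0 0 0 0 0.2; -1 0.5 0 0 0 0 0.2; -1 0.5 0 0 0 0 0.2"}}

```text
time_s: 2.95
eef_pos: [415.6, -79.6, 231.3]
ee_rot: [0.0, 0.761, 0.649, 0.0]
force: [-0.7, 0.5, 0.2]
grip_width: 0.201
```

Emit:
{"name": "drive_tool", "arguments": {"series": "-0.9 0.5 0 0 0 0 0.2; -0.9 0.5 0 0 0 0 0.2; -0.9 0.5 0 0 0 0 0.2; -0.9 0.5 0 0 0 0 0.2"}}

```text
time_s: 3.35
eef_pos: [459.3, -195.9, 230.6]
ee_rot: [-0.0, 0.76, 0.65, 0.0]
force: [-0.5, 0.3, -0.4]
grip_width: 0.206
```

```bash
python3 m.py 480 -270 180 1.413; cat > w.py <<'E'
import sys
from h import *
p=eyes.capture('wrist');save(p,sys.argv[1])
im=p['frame'][:,:,::-1];cv2.imwrite('pics/'+sys.argv[1]+'.png',cv2.convertScaleAbs(im,alpha=1.3))
import pickle;pickle.dump(p,open(sys.argv[1]+'.pkl','wb'))
for n in('shim','short_foot','stand','spacer'):
    for d in nets.spot_in(n,p)[:4]:
        r=np.array(d['rect']);print(n,r.round(),round(d['confidence'],2),ray(p,(r[0]+r[2])/2,(r[1]+r[3])/2,5,True).round()[:2])
E
python3 w.py w1
```

```text
now [ 459.3 -195.9  230.6] yaw 1.415 F [-0.5  0.3 -0.4] w 0.21 t 3.35
units [-0.583  0.266  0.421] [ 0.001 -0.001  0.004]
shim [189. 163. 275. 256.] 0.83 [ 344. -225.]
shim [327. 110. 373. 207.] 0.71 [ 501. -185.]
shim [405. 153. 495. 227.] 0.55 [ 627. -243.]
shim [339.   0. 503.  21.] 0.26 [617. -11.]
short_foot [340.   2. 501.  17.] 0.82 [616.  -9.]
stand [340.   0. 501.  17.] 0.9 [617.  -8.]
spacer [231.  43. 287. 107.] 0.57 [410. -68.]
```

View pics/w1.png

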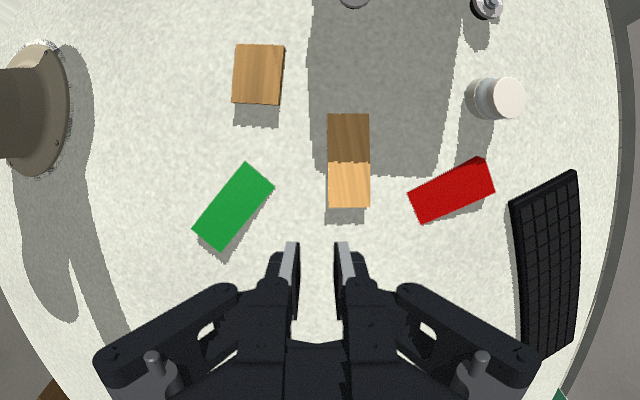

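The wrist view shows the wedge upright in the frame, with its thin end at row 113 (cols 327–369) and its thick end at row 207 (cols 328–371). The short foot's ear is at the top edge (355,0) and the +x ear's knob is at (487,8).

```bash
cat > d.py <<'E'
from h import *
from scipy.optimize import least_squares
import pickle
p=pickle.load(open('w1.pkl','rb'))
for u,v,z in((327,113,2),(369,113,2),(371,208,24),(328,207,24)):print(ray(p,u,v,z,True).round(1))
print('+x ear',ray(p,487,8,34,True).round(1))
a,b,c,d=[ray(p,u,v,z,True)[:2] for u,v,z in((327,113,2),(369,113,2),(371,208,24),(328,207,24))]
t=(a+b)/2;k=(c+d)/2;h=t-k;print('centre',(t+k)/2,'len',np.hypot(*h),'head',np.arctan2(h[1],h[0]))
E
python3 d.py; python3 m.py 484 -275 150 1.46
```

```text
[ 481.8 -126.7    2. ]
[ 531.4 -133.6    2. ]
[ 516.6 -244.    24. ]
[ 466.  -234.7   24. ]
+x ear [695.6 -14.1  34. ]
centre [ 498.94458782 -184.77339433] len 110.28734378923858 head 1.4311533088673845
now [ 458.1 -193.9  231.6] yaw 1.416 F [-1.3  0.1 -0.7] w 0.2 t 3.6
units [-0.635  0.317  0.68 ] [ 0.002 -0.001 -0.088]
```

Emit:
{"name": "drive_tool", "arguments": {"series": "0.75 0.25 0 0 0 0 0.2; 0.75 0.25 0 0 0 0 0.2; 0.75 0.25 0 0 0 0 0.2"}}

```text
time_s: 3.9
eef_pos: [502.8, -104.4, 232.0]
ee_rot: [0.0, 0.758, 0.653, 0.001]
force: [-0.0, 0.5, 0.1]
grip_width: 0.198
```

```bash
python3 w.py w2; python3 m.py 484 -275 150 1.46
```

```text
shim [184. 234. 258. 298.] 0.95 [ 352. -212.]
shim [382. 227. 463. 289.] 0.87 [ 630. -243.]
shim [304. 190. 343. 281.] 0.6 [ 499. -187.]
short_foot [292.   0. 505.  90.] 0.79 [622.  37.]
stand [290.   2. 502.  91.] 0.68 [620.  37.]
spacer [212. 122. 261. 187.] 0.93 [409. -66.]
now [ 501.2 -110.   231.7] yaw 1.415 F [ 0.2 -0.4 -0.4] w 0.2 t 4.15
units [-1.381  0.07   0.681] [ 0.002 -0.    -0.089]
```

View pics/w2.png

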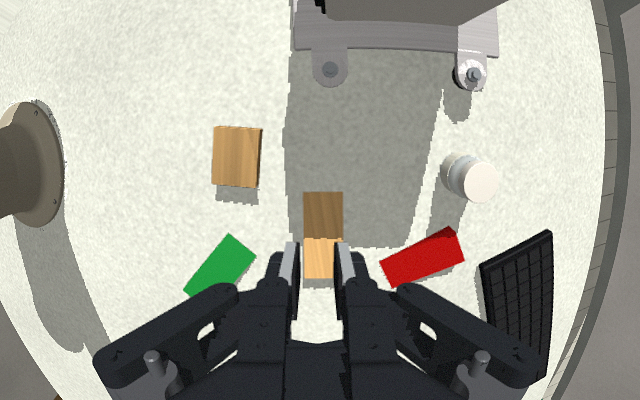

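The short foot's ear knob shows at (330,69), the +x ear knob at (473,74), and the thin edge of the wedge at row 192, cols 303–343.

```bash
cat > e.py <<'E'
from h import *
import pickle
p=pickle.load(open('w2.pkl','rb'))
for z in(23,28):print('short',z,ray(p,330,69,z,True).round(1))
for z in(33,38):print('+x',z,ray(p,473,74,z,True).round(1))
print('thin',ray(p,303,192,2,True).round(1),ray(p,343,192,2,True).round(1))
E
python3 e.py
```

```text
short 23 [535.2  14.3  23. ]
short 28 [534.8  13.6  28. ]
+x 33 [703.3  -4.8  33. ]
+x 38 [700.5  -5.2  38. ]
thin [ 482.  -126.6    2. ] [ 531.2 -133.9    2. ]
```

Emit:
{"name": "drive_tool", "arguments": {"series": "-0.95 0.05 0 0 0 0.04 0.2; -0.95 0.05 0 0 0 0.04 0.2; -0.95 0.05 0 0 0 0.04 0.2; -0.95 0.05 0 0 0 0.04 0.2"}}

```text
time_s: 4.55
eef_pos: [488.6, -226.0, 231.5]
ee_rot: [0.0, 0.768, 0.641, 0.0]
force: [0.4, 0.4, 0.0]
grip_width: 0.198
```

```bash
python3 m.py 485.5 -267 130 1.394
```

```text
now [ 488.6 -226.   231.5] yaw 1.391 F [0.4 0.4 0. ] w 0.2 t 4.55
units [-0.341  0.035  0.846] [ 0.002 -0.001 -0.006]
```

Emit:
{"name": "drive_tool", "arguments": {"series": "-0.34 0.035 0.4 0 0 0 0.2; -0.34 0.035 0.85 0 0 0 0.2; -0.34 0.035 0.85 0 0 0 0.2; -0.34 0.035 0.85 0 0 0 0.2; -0.34 0.035 0.85 0 0 0 0.2"}}

```text
time_s: 5.05
eef_pos: [486.0, -266.4, 130.6]
ee_rot: [0.001, 0.768, 0.641, 0.001]
force: [-0.1, 0.6, 1.0]
grip_width: 0.2
```

```bash
python3 m.py 485.5 -267 8 1.394
```

```text
now [ 486.  -266.4  130.6] yaw 1.392 F [-0.1  0.6  1. ] w 0.2 t 5.05
units [-0.006 -0.006  1.021] [ 0.004  0.    -0.005]
```

Emit:
{"name": "drive_tool", "arguments": {"series": "0 0 0.3 0 0 0 0.2; 0 0 0.6 0 0 0 0.2; 0 0 0.85 0 0 0 0.2; 0 0 1 0 0 0 0.2; 0 0 1 0 0 0 0.2"}}

```text
time_s: 5.55
eef_pos: [486.3, -265.8, 10.2]
ee_rot: [0.0, 0.767, 0.641, 0.001]
force: [-0.4, 0.2, 0.7]
grip_width: 0.2
```

```bash
python3 m.py 488.2 -254 8 1.394; python3 w.py w3
```

```text
now [ 486.3 -265.8   10.2] yaw 1.392 F [-0.4  0.2  0.7] w 0.2 t 5.55
units [ 0.099 -0.002  0.018] [ 0.002 -0.001 -0.004]
shim [259.   0. 376. 220.] 0.7 [ 499. -193.]
shim [ 28. 119. 155. 307.] 0.59 [ 354. -220.]
shim [459. 100. 621. 249.] 0.57 [ 622. -244.]
spacer [ 64.   0. 118.   8.] 0.78 [383. -97.]
spacer [255.   1. 376. 223.] 0.74 [ 498. -194.]
```

View pics/w3.png

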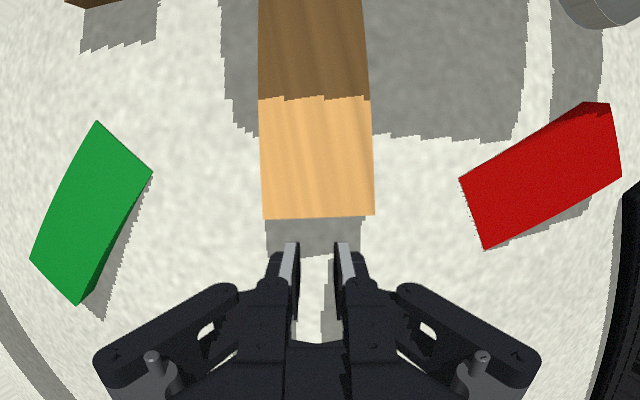

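The wrist view shows the thick face at row ~217 (cols 263–374), centred in front of the fingertips at (318,243), with nothing in the way. Next is a gentle push to just short of the foot.

Emit:
{"name": "drive_tool", "arguments": {"series": "0.03 0 0.02 0 0 0 0.2; 0.06 0 0.02 0 0 0 0.2; 0.09 0 0.02 0 0 0 0.2; 0.12 0 0.02 0 0 0 0.2; 0.15 0 0.02 0 0 0 0.2; 0.2 0 0.02 0 0 0 0.2; 0.26 0 0.02 0 0 0 0.2; 0.32 0 0.02 0 0 0 0.2; 0.38 0 0.02 0 0 0 0.2; 0.44 0 0.02 0 0 0 0.2; 0.5 0 0.02 0 0 0 0.2; 0.56 0 0.02 0 0 0 0.2; 0.62 0 0.02 0 0 0 0.2; 0.68 0 0.02 0 0 0 0.2; 0.74 0 0.02 0 0 0 0.2; 0.79 0 0.02 0 0 0 0.2; 0.83 0 0.02 0 0 0 0.2; 0.86 0 0.02 0 0 0 0.2; 0.88 0 0.02 0 0 0 0.2; 0.88 0 0.02 0 0 0 0.2"}}

```text
time_s: 7.8
eef_pos: [505.9, -162.7, 9.7]
ee_rot: [0.002, 0.767, 0.641, 0.001]
force: [-0.0, 0.3, -0.7]
grip_width: 0.199
```

```bash
python3 m.py 519 -79.2 8 1.394; python3 w.py w4
```

```text
now [ 505.9 -162.7    9.7] yaw 1.392 F [-0.   0.3 -0.7] w 0.2 t 7.8
units [ 0.704 -0.016  0.013] [ 0.009  0.003 -0.004]
shim [ 78. 287. 159. 396.] 0.98 [ 344. -215.]
shim [429. 251. 584. 344.] 0.86 [ 622. -222.]
shim [258.  13. 375. 252.] 0.61 [ 516. -101.]
spacer [ 61.  44. 161. 192.] 0.84 [409. -67.]
```

View pics/w4.png

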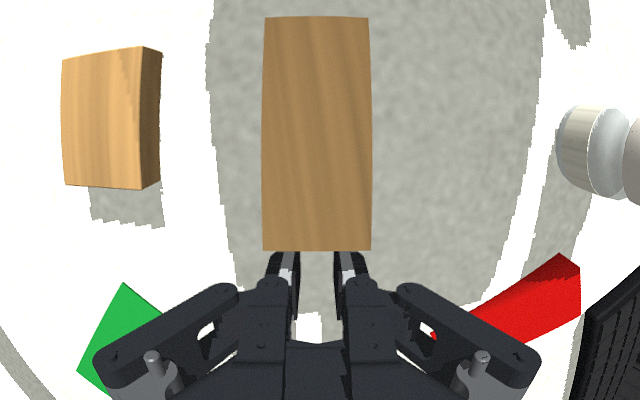

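The wedge is now flush against the fingers. Its thin edge is at row 17 (cols 265–368) and its thick edge at row 249 (cols 263–370).

```bash
python3 - <<'E'
from h import *
import pickle
p=pickle.load(open('w4.pkl','rb'))
a,b,c,d=[ray(p,*x,True)[:2] for x in((265,17,2),(368,17,2),(370,249,24),(263,249,24))]
t=(a+b)/2;k=(c+d)/2;h=t-k;print(t,k,np.hypot(*h),np.arctan2(h[1],h[0]))
f=np.array([535.5,13.3]);g=f-t;h/=np.hypot(*h);print('fwd',g@h,'lateral(left+)',h[0]*g[1]-h[1]*g[0])
E
```

```text
[526.55213535 -43.77710897] [ 507.06943807 -150.59916653] 108.58419532445906 1.3903945976357879
fwd 57.75631287337655 lateral(left+) 1.4383927813067245
```

Emit:
{"name": "drive_tool", "arguments": {"series": "0.04 -0.002 0 0 0 0 0.2; 0.08 -0.004 0 0 0 0 0.2; 0.12 -0.006 0 0 0 0 0.2; 0.16 -0.008 0 0 0 0 0.2; 0.2 -0.01 0 0 0 0 0.2; 0.24 -0.012 0 0 0 0 0.2; 0.28 -0.012 0 0 0 0 0.2; 0.32 -0.012 0 0 0 0 0.2; 0.35 -0.012 0 0 0 0 0.2; 0.38 -0.012 0 0 0 0 0.2; 0.41 -0.012 0 0 0 0 0.2; 0.44 -0.012 0 0 0 0 0.2; 0.46 -0.012 0 0 0 0 0.2; 0.48 -0.012 0 0 0 0 0.2; 0.5 -0.012 0 0 0 0 0.2; 0.52 -0.012 0 0 0 0 0.2"}}

```text
time_s: 9.65
eef_pos: [515.7, -102.0, 9.7]
ee_rot: [0.003, 0.768, 0.641, 0.001]
force: [-0.1, -6.2, 1.4]
grip_width: 0.2
```

```bash
python3 m.py 519 -79.2 8 1.394;python3 w.py w5
```

```text
now [ 515.7 -102.     9.7] yaw 1.392 F [-0.1 -6.2  1.4] w 0.2 t 9.65
units [ 0.192 -0.007  0.013] [ 0.01   0.005 -0.005]
shim [538. 197. 638. 315.] 0.67 [ 711. -151.]
shim [516. 322. 554. 383.] 0.61 [ 675. -235.]
short_foot [266.   1. 639.  79.] 0.59 [601.  -3.]
stand [267.   0. 639.  78.] 0.66 [602.  -3.]
spacer [ 69. 161. 179. 298.] 0.91 [406. -70.]
```

View pics/w5.png

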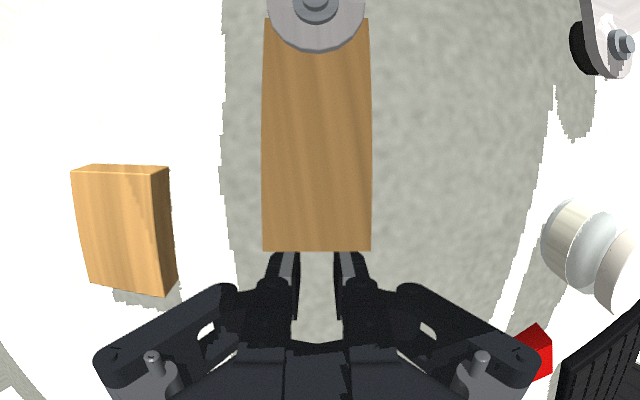

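The ear is centred at col ~315 and the wedge axis at ~316, so it's well centred. The wedge is partly under the foot at 6 N. I'll go on slowly.

Emit:
{"name": "drive_tool", "arguments": {"series": "0.015 0 0 0 0 0 0.2; 0.03 0 0 0 0 0 0.2; 0.045 0 0 0 0 0 0.2; 0.06 0 0 0 0 0 0.2; 0.075 0 0 0 0 0 0.2; 0.09 0 0 0 0 0 0.2; 0.105 0 0 0 0 0 0.2; 0.12 0 0 0 0 0 0.2; 0.135 0 0 0 0 0 0.2; 0.145 0 0 0 0 0 0.2; 0.145 0 0 0 0 0 0.2"}}

```text
time_s: 11.0
eef_pos: [518.8, -84.6, 9.7]
ee_rot: [0.003, 0.768, 0.641, 0.001]
force: [-0.4, -3.1, 1.6]
grip_width: 0.199
```

Emit:
{"name": "drive_tool", "arguments": {"series": "0.008 0 0 0 0 0 0.2; 0.016 0 0 0 0 0 0.2; 0.016 0 0 0 0 0 0.2"}}

```text
time_s: 11.3
eef_pos: [519.1, -82.8, 9.6]
ee_rot: [0.002, 0.768, 0.641, 0.001]
force: [-1.0, -4.6, 1.8]
grip_width: 0.199
```

Emit:
{"name": "drive_tool", "arguments": {"series": "0.008 0 0 0 0 0 0.2; 0.016 0 0 0 0 0 0.2; 0.016 0 0 0 0 0 0.2"}}

```text
time_s: 11.6
eef_pos: [519.4, -80.9, 9.6]
ee_rot: [0.002, 0.768, 0.641, 0.001]
force: [-0.9, -4.3, 1.6]
grip_width: 0.2
```

Emit:
{"name": "drive_tool", "arguments": {"series": "0.008 0 0 0 0 0 0.2; 0.012 0 0 0 0 0 0.2; 0.012 0 0 0 0 0 0.2"}}

```text
time_s: 11.9
eef_pos: [519.7, -79.5, 9.7]
ee_rot: [0.002, 0.768, 0.641, 0.001]
force: [-0.3, -3.8, 1.5]
grip_width: 0.199
```

```bash
python3 m.py 519 -79.2 8 1.394; python3 - <<'E'
from h import *
q=eyes.capture('side');save(q,'side5');p=eyes.capture('scene');save(p,'scene5')
a=cv2.imread('pics/side0.png',0)[130:310,230:400].astype(np.float32);b=cv2.imread('pics/side5.png',0)[130:310,230:400].astype(np.float32)
# analyser top corner motion by optical flow
g0=cv2.imread('pics/side0.png',0);g1=cv2.imread('pics/side5.png',0)
P=np.float32([[252,197],[273,189],[315,160],[346,197],[356,244],[303,278]]).reshape(-1,1,2)
n,s,e=cv2.calcOpticalFlowPyrLK(g0,g1,P,None,winSize=(11,11));print((n-P).reshape(-1,2).round(2),s.ravel())
V=np.array(q['view']);
# expected motion of analyser top centre when levelled by .0626 about the foot diagonal
from scipy.spatial.transform import Rotation as R
c,sn=np.cos(-.112),np.sin(-.112);W=lambda x,y,z:np.array([634+x*c-y*sn,137+x*sn+y*c,z])
A=W(85,-135,22);B=W(-85,135,22);ax=(B-A)/np.linalg.norm(B-A)
for pt in((-80,75,222),(80,-75,222),(-80,-75,222),(85,135,34)):
    X=W(*pt);
    for sg in(1,-1):print(pt,sg,(proj(q,X)-proj(q,A+R.from_rotvec(sg*.0626*ax).apply(X-A))).round(1))
E
```

```text
now [519.7 -79.5   9.7] yaw 1.392 F [-0.3 -3.8  1.5] w 0.2 t 11.9
units [ 0.001 -0.006  0.014] [ 0.01   0.004 -0.005]
[[-0.57  0.07]
 [-2.24  4.84]
 [-2.07  3.38]
 [-2.11  3.87]
 [-0.17  0.56]
 [-0.38  0.67]] [1 1 1 1 1 1]
(-80, 75, 222) 1 [[ 2.2 -4.6]]
(-80, 75, 222) -1 [[-2.1  4.4]]
(80, -75, 222) 1 [[ 2.3 -4.9]]
(80, -75, 222) -1 [[-2.4  4.9]]
(-80, -75, 222) 1 [[ 2.3 -3.4]]
(-80, -75, 222) -1 [[-2.2  3. ]]
(85, 135, 34) 1 [[-0.1 -0.6]]
(85, 135, 34) -1 [[-0.   0.8]]
```

The platform is nearly level, but the steep rise in force hasn't come yet. I'll continue in small steps.

Emit:
{"name": "drive_tool", "arguments": {"series": "0.008 0 0 0 0 0 0.2; 0.012 0 0 0 0 0 0.2; 0.012 0 0 0 0 0 0.2"}}

```text
time_s: 12.3
eef_pos: [519.9, -78.1, 9.6]
ee_rot: [0.002, 0.768, 0.641, 0.001]
force: [-1.3, -4.7, 0.6]
grip_width: 0.198
```

Emit:
{"name": "drive_tool", "arguments": {"series": "0.006 0 0 0 0 0 0.2; 0.009 0 0 0 0 0 0.2; 0.009 0 0 0 0 0 0.2"}}

```text
time_s: 12.6
eef_pos: [520.1, -76.9, 9.6]
ee_rot: [0.002, 0.768, 0.641, 0.001]
force: [-0.2, -4.5, 1.0]
grip_width: 0.203
```

Emit:
{"name": "drive_tool", "arguments": {"series": "0.006 0 0 0 0 0 0.2; 0.009 0 0 0 0 0 0.2; 0.009 0 0 0 0 0 0.2"}}

```text
time_s: 12.9
eef_pos: [520.3, -76.0, 9.6]
ee_rot: [0.002, 0.768, 0.641, 0.001]
force: [-1.0, -5.9, 1.8]
grip_width: 0.197
```

Emit:
{"name": "drive_tool", "arguments": {"series": "0.006 0 0 0 0 0 0.2; 0.009 0 0 0 0 0 0.2; 0.009 0 0 0 0 0 0.2"}}

```text
time_s: 13.2
eef_pos: [520.5, -75.6, 9.7]
ee_rot: [0.003, 0.767, 0.641, 0.0]
force: [-2.2, -8.7, 0.4]
grip_width: 0.201
```

Emit:
{"name": "drive_tool", "arguments": {"series": "0.005 0 0 0 0 0 0.2; 0.008 0 0 0 0 0 0.2; 0.008 0 0 0 0 0 0.2"}}

```text
time_s: 13.5
eef_pos: [520.5, -75.4, 9.7]
ee_rot: [0.003, 0.767, 0.641, -0.0]
force: [-2.1, -9.8, 1.3]
grip_width: 0.202
```

```bash
python3 m.py 519 -79.2 8 1.394
```

```text
now [520.5 -75.4   9.7] yaw 1.392 F [-2.1 -9.8  1.3] w 0.2 t 13.5
units [-0.033 -0.007  0.014] [ 0.01   0.009 -0.004]
```

Emit:
{"name": "drive_tool", "arguments": {"series": "0.008 0 0 0 0 0 0.2; 0.014 0 0 0 0 0 0.2; 0.014 0 0 0 0 0 0.2"}}

```text
time_s: 13.8
eef_pos: [520.7, -75.1, 9.7]
ee_rot: [0.004, 0.767, 0.641, -0.001]
force: [-3.1, -13.9, 0.2]
grip_width: 0.197
```

```bash
python3 m.py 519 -79.2 8 1.394; cat > f.py <<'E'
from h import *
import sys
q=eyes.capture('side');save(q,sys.argv[1])
g0=cv2.imread('pics/side0.png',0);g1=cv2.imread(f'pics/{sys.argv[1]}.png',0)
P=np.float32([[252,197],[273,189],[315,160],[346,197],[356,244],[303,278]]).reshape(-1,1,2)
n,s,e=cv2.calcOpticalFlowPyrLK(g0,g1,P,None,winSize=(11,11));print((n-P).reshape(-1,2).round(2).tolist())
E
python3 f.py side6
```

```text
now [520.7 -75.1   9.7] yaw 1.393 F [ -3.1 -13.9   0.2] w 0.2 t 13.8
units [-0.036 -0.008  0.014] [ 0.01   0.013 -0.003]
[[-0.550000011920929, 0.3400000035762787], [-2.380000114440918, 5.139999866485596], [-2.200000047683716, 3.680000066757202], [-2.180000066757202, 4.309999942779541], [-0.4000000059604645, 0.800000011920929], [-0.3100000023841858, 1.350000023841858]]
```

The force rises to 14 N with almost no further travel, so the platform is seated level. Now I draw back, then lift.

Emit:
{"name": "drive_tool", "arguments": {"series": "-0.02 0 0 0 0 0 0.2; -0.06 0 0 0 0 0 0.2; -0.15 0 0 0 0 0 0.2; -0.3 0 0 0 0 0 0.2; -0.5 0 0 0 0 0 0.2; -0.5 0 -0.2 0 0 0 0.2; -0.5 0 -0.5 0 0 0 0.2; -0.5 0 -0.8 0 0 0 0.2; -0.5 0 -0.8 0 0 0 0.2; -0.5 0 -0.8 0 0 0 0.2"}}

```text
time_s: 14.85
eef_pos: [509.7, -133.7, 106.3]
ee_rot: [0.004, 0.767, 0.641, -0.001]
force: [-0.2, 0.1, 0.3]
grip_width: 0.203
```

```bash
python3 f.py side7; python3 w.py w7
```

```text
[[-0.5400000214576721, 0.3400000035762787], [-2.390000104904175, 5.119999885559082], [-2.2200000286102295, 3.700000047683716], [-2.190000057220459, 4.289999961853027], [-0.33000001311302185, 0.8100000023841858], [-0.23999999463558197, 1.2899999618530273]]
shim [419. 238. 513. 306.] 0.92 [ 640. -230.]
shim [283.   0. 356. 117.] 0.67 [531. -22.]
shim [138. 259. 216. 327.] 0.55 [ 354. -202.]
short_foot [290.   2. 552.  44.] 0.65 [618.  -2.]
stand [286.   0. 551.  42.] 0.67 [616.   0.]
stand [482. 134. 571. 209.] 0.57 [ 709. -139.]
spacer [147. 100. 219. 195.] 0.85 [408. -67.]
spacer [287.   0. 554.  47.] 0.19 [617.  -2.]
```

View pics/w7.png

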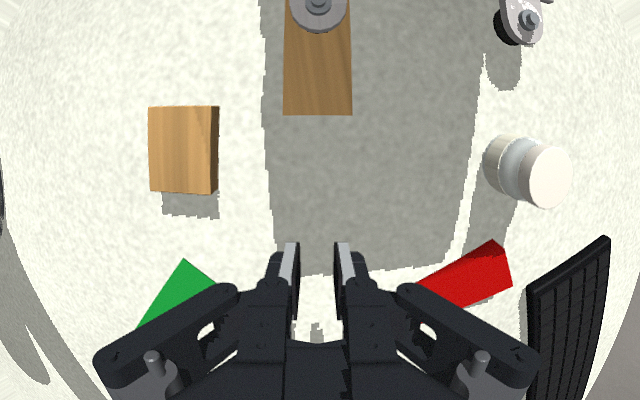

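The wedge sits centred under the ear (wedge axis col ~317, ear col ~318). The tool is clear, the bystanders are in place, and the platform's tilt did not change after I released it.

```bash
python3 -c "
from rig import ctrl
print(ctrl.finish_job())"
```

```text
the job is handed in; nothing more can be done
None
```

I pushed the wooden wedge, thin end first, along the bench and centrally under the short foot. I stopped once the platform stood level, then drew back, lifted clear and handed the job in at about 15 s of robot time.

- **Force:** it stayed at about 4–6 N while the foot rode up. It then climbed to 14 N with almost no further travel, which fits the opposite foot meeting the bench. I read force only at the end of each move, so brief peaks in between were not seen.
- **Level:** in the side camera, the analyser's corners shifted by about as much as a full levelling of 0.0626 rad should give. They moved less than 0.1 pixel after release, so the platform did not fall back.
- **Centring:** in the last wrist picture, the wedge's axis and the ear over the short foot lined up to about a pixel. The spacer and the jar showed no sign of having moved.
- **Disagreements:**
  - The wedge went about 4 mm further than my measured target before the force rose. That could come from error in the foot's measured position or a small tilt of the fingers.
  - The tracked corner-foot points shifted up to 0.6 pixel more than the level model predicts, which I put down to tracking noise.
- **Not checked:** I did not test for rocking directly, because the platform was not to be touched.

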